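# Seat the music box lids in their stand

### The job

The three enamel music box lids are standing proud in the slots of the mahogany stand. With shut fingertips, press each lid lightly straight down on its top edge until it is fully home, in the order they go on the display list: first the round lid, then the scallop-shell lid, then the square one. Do not grip or lift anything, and leave the other things on the counter where they stand.

Things in the scene. Friction and masses are not known exactly. Their poses are not given: they have to be found in the camera images.
- stand: mahogany slotted stand, fixed to the counter, 80 mm deep (its x) and 315 mm long (its y), its rails 40 mm high. Origin: centre of its underside on the counter top. It has three slots in a row along its y axis, at y = -95, 0 and +95 mm, each holding one upright lid that faces along the stand's x. Which lid is in which slot changes.
- lid_round_top (a point): the point to press on the round lid: middle of its top edge, which moves with the lid. The lid is cream enamel with gold trim, a disc 72 mm across and 11 mm thick (14 mm at the raised enamel face), 72 mm tall, standing upright in its slot. With the lid fully home this point is 88 mm above the counter top; at the start the lid stands 10 to 18 mm proud of that.
- lid_round (a joint): how far the round lid has gone down, in m: 0.022 is fully home, 0.004 to 0.012 at the start, negative if pulled up. It slides down against about 2.5 N (plus 0.3 N per 10 mm/s), stays where left, and ends on a sprung pad: pressed on once home, it gives from about 6 N, 1 mm per further 2 N (9 mm at most, not counted in this value), and springs back up when let go.
- lid_shell_top (a point): the point to press on the scallop-shell lid: middle of its top edge, which moves with the lid. The lid is cream enamel with gold trim, a fan of seven round ribs, narrow below, 82 mm wide at the top, 12 mm thick; the middle rib is the highest, 70 mm tall, standing upright in its slot. With the lid fully home this point is 86 mm above the counter top; at the start the lid stands 10 to 18 mm proud of that.
- lid_shell (a joint): how far the scallop-shell lid has gone down, in m: 0.022 is fully home, 0.004 to 0.012 at the start, negative if pulled up. It slides down against about 2.5 N (plus 0.3 N per 10 mm/s), stays where left, and ends on a sprung pad: pressed on once home, it gives from about 6 N, 1 mm per further 2 N (9 mm at most, not counted in this value), and springs back up when let go.
- lid_square_top (a point): the point to press on the square lid: middle of its top edge, which moves with the lid. The lid is cream enamel with gold trim, a plate 66 x 66 mm, 11 mm thick (14 mm at the raised enamel face), 66 mm tall, standing upright in its slot. With the lid fully home this point is 82 mm above the counter top; at the start the lid stands 10 to 18 mm proud of that.
- lid_square (a joint): how far the square lid has gone down, in m: 0.022 is fully home, 0.004 to 0.012 at the start, negative if pulled up. It slides down against about 2.5 N (plus 0.3 N per 10 mm/s), stays where left, and ends on a sprung pad: pressed on once home, it gives from about 6 N, 1 mm per further 2 N (9 mm at most, not counted in this value), and springs back up when let go.
- shell_box: bystander, loose: pearl-white resin box in the shape of a seashell, about 68 x 75 mm, 31 mm high; origin at the centre of its underside
- lighthouse: bystander, loose: brass lighthouse figurine, 52 mm across the foot, 123 mm high; origin at the centre of its underside
- crate: bystander, loose: small open slatted pine crate, 100 x 140 mm, 70 mm high; origin at the centre of its underside
- music_box: bystander, loose: closed wooden music box, 94 x 124 mm, 59 mm high; origin at the centre of its underside
- jar: bystander, loose: green glass jar with a cork, 56 mm across, 85 mm high; origin at the centre of its underside
- key: bystander, loose: brass wind-up key standing on its round foot, 44 mm across, 52 mm high; origin at the centre of its underside
- mug: bystander, loose: white mug, 76 mm across, 85 mm high; origin at the centre of its underside

How it is judged:
By the outcome, as a careful person would: the job done as asked, in the order asked, and still so for the second after the job is handed in, with the robot touching nothing.
It also fails if it takes over 51 s, if anything falls off the work surface, if the arm or the gripper's body presses on something with over 40 N, if the wrist force passes 120 N, or if a joint passes its speed limit or range.

### The arm

A 7-joint arm with a two-finger parallel gripper is mounted at the origin on the work surface. World frame = base frame: x ahead of the robot, y to its left, z up, the work surface at z = 0. Lengths are in m, angles in rad, forces in N, time in s.
With the tool pointing down it reaches from about 0.4 to 0.85 m from the base axis. Payload 4.5 kg.
Tool frame: the origin (TCP) lies between the finger pads; the fingertips stand 19 mm ahead of it and the grasp point (between the pads) is the TCP (r.tips_ahead is the distance from the TCP to the fingertips, in m); z points along the fingers, y is the line along which they close (so a half turn about z gives the same grasp; the last joint's range is limited). The gripper opens to 88 mm and grips with 3 to 60 N. Pads are 18 mm wide; open, the fingers measure 123 mm over their backs; the gripper's body (75 mm by 187 mm) begins 45 mm behind the grasp point.
Start: joints at [1.345, 0.689, -0.195, 1.565, 0.157, 0.902, -0.215], TCP at [0.161, -0.604, 0.237] pointing down, gripper open.
Joint ranges: [-3.01, 3.01], [-0.46, 2.08], [-1.47, 1.51], [0.13, 2.56], [-1, 4.14], [0.04, 2.09], [-2.66, 2.66]. Speed limits (rad/s): [2.57, 2.57, 3.14, 3.14, 3.14, 3.14, 3.14].

### API

Orientations are given as a unit quaternion [x, y, z, w].
In Python, from plant import r, cams, models gives the robot as it stands. The module is installed in compiled form; this text tells all that it offers.
- The arm moves only by the tool jog_arm, never from a script. Its arguments are lists of equal length, an entry for each row: "turn": the turn, a rotation vector about the tool's x, y, z in rad, a list of three; "translation": the shift along the tool's x, y, z in m, a list of three; "grip": the closure, from 0 (fully open) to 1 (shut). In form: {"turn": [[ax, ay, az], ...], "translation": [[tx, ty, tz], ...], "grip": [grip, ...]}. A call has 1 to 20 rows; each row is the pose to reach, as a shift and turn from the pose commanded when the call began, along the tool's axes at that moment; what a row does not reach only later rows make up. A row lasts 1/8 s, in which the tool goes at most 62.5 mm and 10.7 degrees, less where a joint would pass 70% of its speed; a pose out of reach is approached as far as the arm can. A call with a gripper value outside its range is refused whole. The fingers move at their own pace and stop on an object; "force" is the grip in N (left out, the last holds). Time passes only in rows, so rows that repeat a pose let the fingers close. It gives the time, the measured TCP pose, the force, the opening and the grip force at its end, in the units of the state.
- r.get_state(): the state, without advancing time (a new reading comes with each control period).
- cams.snapshot(name): name is "scene" or "top" or "wrist"; returns the picture (384x512x3 uint8, red, green, blue); there is no depth.
- cams.camera_params(name): a dict with "fx", "fy", "cx", "cy" (pixels), "k1" (the pictures are not rectified: a ray, as slopes to the right and down, at radius r is drawn at 1 + k1 r^2 times it, then the intrinsics apply), "eye" and "orientation" of the camera in the world. Camera axes: x right, y up, looking along -z (the intrinsics and any distortion apply to the point x, -y, -z); pixel columns grow to the right and rows downward; lengths in m; the calibration is good to about 2 mm. A picture is of the moment at which its call begins: read the wrist's pose just before it. camera_params takes no time and is no camera call; for the wrist camera it gives the pose at the moment of the call.
- r.finish_job(): hands the job in; it is judged then, once.
Trained networks look in the newest picture that a camera, given by its name, has taken for a name from the list of things; names that differ only in an ending like _2 or _b are one class to them, and where a whole thing is asked for, a point or a joint stands for the part that bears it (a point fixed in the world has none). Each returns a list of dicts, best first, with "p" (0 to 1); they miss things now and then, are a little off and sometimes report something else, mostly with a low value. They report only what shows in the picture. A call takes as long as a camera call.
- models.find_in(camera, name): "position" ([x, y, z] in m, in world coordinates, good to about 4 mm: the middle of the surface that is visible of it).
- models.masks_of(camera, name): "pixels" (384x512 bool, what is visible of it).
- models.place_of(camera, name): "position" ([x, y, z] in m, in world coordinates, good to about 4 mm: a listed point, or the origin of a listed thing).
The state is a dict: "clock": time; "q": joint angles; "qd": joint speeds; "joint_torque": joint torques, N m; "tool_pos": TCP position; "eef_rot": TCP orientation; "contact_force": force on the tool from outside, world axes, zero at the start; "moment": the same for the moment, N m; "opening": opening from 0.0 (shut) to 1.0 (fully open); "finger_force": force on a finger pad.
Only numpy, scipy, OpenCV 4.12 (cv2) and the standard library are available. Lean on these libraries where they do the work, as an engineer would, in place of code of your own. Each camera call takes 0.05 s, during which the arm holds its last target. There are 200 camera calls.

## Working session

There is one attempt and no reset: what is moved stays moved. The work goes in short steps, Python scripts to look and compute and a tool call to move; the robot and the scene stay as the last step left them, time stands still between calls to the robot, and variables do not carry over. Pictures are saved under pics/ and viewed, at most 10 in all, crops included, and the job is handed in when it is done.

Besides the shell and the picture viewer there is one more tool, called after "Call:" as a command line: name --argument value ..., lists and objects as JSON in quotes. jog_arm: Moves the arm, as the interface text tells. Its arguments: {"type":"object","properties":{"turn":{"type":"array"},"translation":{"type":"array"},"grip":{"type":"array"},"force":{"type":"number"}},"required":["turn","translation","grip"]}

```bash
mkdir -p pics
python3 - <<'E'
from plant import r,cams,models
import cv2,numpy as np
s=r.get_state();print(s)
ims=[]
for c in("scene","top"):
    im=cams.snapshot(c);cv2.imwrite(f"pics/{c}0.png",im[:,:,::-1])
    p=cams.camera_params(c);print(c,p)
    for n in("lid_round_top","lid_shell_top","lid_square_top","stand","lighthouse","jar","mug","crate","music_box"):
        print(n,[(np.round(d["position"],4).tolist(),round(d["p"],2)) for d in models.place_of(c,n)[:3]])
E
```

```text
{'clock': 0.0, 'q': array([ 1.34483949,  0.68998854, -0.19449425,  1.5663203 ,  0.15726185,
        0.90247372, -0.21511538]), 'qd': array([-0.00113009,  0.00081148,  0.00184319, -0.00092309, -0.00050355,
        0.00095759, -0.00044189]), 'joint_torque': array([-1.66722111e-04, -5.27561796e+01, -1.26658559e+00, -1.53430563e+01,
       -5.25133812e-02,  6.56590186e-03,  1.61638577e-04]), 'tool_pos': array([ 0.16032181, -0.60344635,  0.235913  ]), 'eef_rot': array([ 9.91575482e-01,  1.29527022e-01, -1.70682009e-04, -8.85852477e-04]), 'contact_force': array([ 0.15040569,  0.40174751, -0.19597314]), 'moment': array([ 0.01958578, -0.0353282 ,  0.01114157]), 'finger_force': 0.0, 'opening': 1.000182544782553}
scene {'fx': 482.5493296093641, 'fy': 482.5493296093641, 'cx': 261.1521255389811, 'cy': 183.77410709901363, 'k1': 0.07032459387219772, 'eye': array([ 1.23043755, -0.76433395,  0.76441454]), 'orientation': array([0.45441665, 0.17608485, 0.32473494, 0.81058427])}
lid_round_top [([0.5388, 0.1056, 0.108], 0.81), ([0.507, 0.201, 0.0981], 0.35)]
lid_shell_top [([0.5064, 0.1991, 0.0962], 0.5
[... 399 characters left out ...]
71196, 'fy': 428.7776397371196, 'cx': 260.6346056633383, 'cy': 193.266033398011, 'k1': -0.13574541539461887, 'eye': array([0.41846073, 0.03927657, 1.43862136]), 'orientation': array([-0.01516361,  0.02917624,  0.7105509 , -0.70287711])}
lid_round_top [([0.535, 0.1089, 0.1028], 0.4)]
lid_shell_top [([0.5088, 0.1959, 0.1], 0.65), ([0.6898, 0.0632, 0.0005], 0.25)]
lid_square_top [([0.5653, 0.0185, 0.0958], 0.63)]
stand [([0.4418, 0.1057, -0.0036], 0.63), ([0.5346, 0.1103, -0.0001], 0.62)]
lighthouse [([0.5676, 0.3202, -0.0012], 0.49)]
jar [([0.6898, 0.0617, 0.0016], 0.62)]
mug [([0.2662, -0.2985, 0.0004], 0.6)]
crate [([0.5937, -0.4122, 0.0047], 0.7)]
music_box [([0.587, 0.4533, 0.0006], 0.87)]
```

View pics/scene0.png

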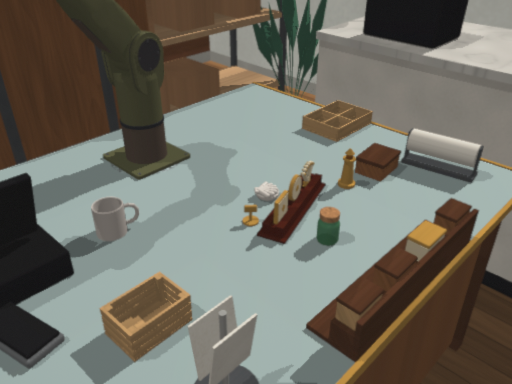

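View pics/top0.png

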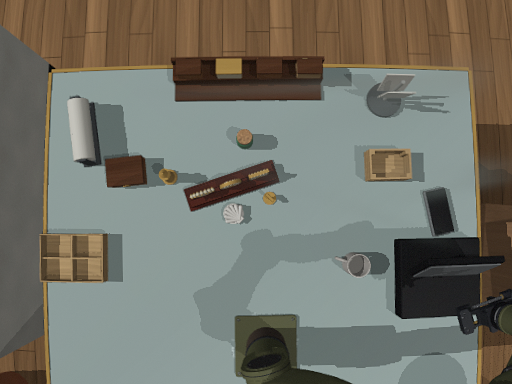

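The stand is centred at about (0.537, 0.109) and yawed about 18°. The square lid is in the near slot, the round in the middle and the shell in the far one. In the scene picture they sit at about (281,207), (295,187) and (307,172). I'll move over the stand with the fingers shut and look from close by.

Call:
jog_arm --turn '[[0,0,-0.06],[0,0,-0.06],[0,0,-0.06],[0,0,-0.06],[0,0,-0.06],[0,0,-0.06],[0,0,-0.06],[0,0,-0.06],[0,0,-0.06],[0,0,-0.06],[0,0,-0.06],[0,0,-0.06],[0,0,-0.06],[0,0,-0.06],[0,0,-0.06],[0,0,-0.06],[0,0,-0.06],[0,0,-0.06]]' --translation '[[0.48,-0.6,-0.06],[0.48,-0.6,-0.06],[0.48,-0.6,-0.06],[0.48,-0.6,-0.06],[0.48,-0.6,-0.06],[0.48,-0.6,-0.06],[0.48,-0.6,-0.06],[0.48,-0.6,-0.06],[0.48,-0.6,-0.06],[0.48,-0.6,-0.06],[0.48,-0.6,-0.06],[0.48,-0.6,-0.06],[0.48,-0.6,-0.06],[0.48,-0.6,-0.06],[0.48,-0.6,-0.06],[0.48,-0.6,-0.06],[0.48,-0.6,-0.06],[0.48,-0.6,-0.06]]' --grip '[1,1,1,1,1,1,1,1,1,1,1,1,1,1,1,1,1,1]'

```text
clock: 3.25
tool_pos: [0.4703, 0.0985, 0.2967]
eef_rot: [0.987, 0.159, -0.0, 0.0]
contact_force: [-0.2, 0.5, 0.6]
opening: 0.007
finger_force: 0.0
```

```bash
cat > h.py <<'E'
from plant import r,cams,models
import cv2,numpy as np
from scipy.spatial.transform import Rotation as R
def st():
    s=r.get_state();print("t",round(s["clock"],2),"pos",s["tool_pos"].round(4),"F",s["contact_force"].round(2),"open",round(s["opening"],3));return s
def look(c,names=("lid_round_top","lid_shell_top","lid_square_top","stand")):
    p=cams.camera_params(c);im=cams.snapshot(c)
    for n in names:
        print(c,n,[(np.round(d["position"],4).tolist(),round(d["p"],2)) for d in models.place_of(c,n)[:2]])
    return im,p
def proj(p,X):
    v=R.from_quat(p["orientation"]).inv().apply(np.asarray(X)-p["eye"])
    u=np.stack([v[...,0]/-v[...,2],-v[...,1]/-v[...,2]],-1)
    u=u*(1+p["k1"]*(u**2).sum(-1,keepdims=True))
    return u*[p["fx"],p["fy"]]+[p["cx"],p["cy"]]
def delta(X):
    s=r.get_state();Rt=R.from_quat(s["eef_rot"])
    return Rt.inv().apply(np.asarray(X)-s["tool_pos"])
E
python3 - <<'E'
from h import *
s=st();print(R.from_quat(s["eef_rot"]).as_matrix().round(3))
im,p=look("wrist");print(p["eye"],R.from_quat(p["orientation"]).as_matrix().round(2).tolist())
cv2.imwrite("pics/w1.png",im[:,:,::-1])
E
```

```text
t 3.25 pos [0.4703 0.0985 0.2967] F [-0.22  0.46  0.6 ] open 0.007
[[ 0.95   0.313  0.   ]
 [ 0.313 -0.95  -0.   ]
 [-0.     0.    -1.   ]]
wrist lid_round_top [([0.5362, 0.1087, 0.1067], 0.79)]
wrist lid_shell_top [([0.5071, 0.1962, 0.0981], 0.71)]
wrist lid_square_top [([0.5702, 0.0183, 0.099], 0.94)]
wrist stand []
[0.53545449 0.1183265  0.44408129] [[0.31, 0.92, 0.25], [-0.95, 0.3, 0.08], [-0.0, -0.26, 0.96]]
```

View pics/w1.png

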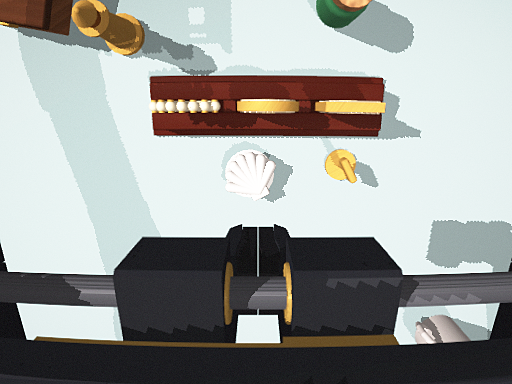

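The wrist view shows the stand square to the tool. The beaded shell edge is at (185,105), the round lid at (268,105) and the square lid at (350,107). I'll check the fit by reprojecting, then refine it with pixel rays.

Run:
```python
from h import *
c=np.array([.5376,.1073]);a=np.radians(18.7);d=.095*np.array([-np.sin(a),np.cos(a)])
X={"lid_round_top":(*c,.102),"lid_shell_top":(*(c+d),.100),"lid_square_top":(*(c-d),.096)}
for cam in("wrist","top","scene"):
    p=cams.camera_params(cam);cams.snapshot(cam)
    for n,x in X.items():
        m=models.masks_of(cam,n)
        if not m: continue
        v,u=np.nonzero(m[0]["pixels"]);print(cam,n,proj(p,x).round(1),"p",round(m[0]["p"],2),"box u",u.min(),u.max(),"v",v.min(),v.max())
for n,x in X.items(): print(n,np.round(x,4),delta((*x[:2],.135)).round(4))
st()
```

```text
wrist lid_round_top [269.  106.8] p 0.87 box u 238 299 v 99 113
wrist lid_shell_top [180.3 107.7] p 0.62 box u 150 220 v 100 113
wrist lid_square_top [356.1 106.8] p 0.66 box u 316 385 v 100 114
scene lid_round_top [294.1 177.1] p 0.49 box u 288 301 v 174 199
scene lid_shell_top [306.3 162.1] p 0.59 box u 301 313 v 161 185
scene lid_square_top [280.3 196.5] p 0.56 box u 274 287 v 190 223
lid_round_top [0.5376 0.1073 0.102 ] [0.0664 0.0134 0.1617]
lid_shell_top [0.5071 0.1973 0.1   ] [ 0.0658 -0.0816  0.1617]
lid_square_top [0.5681 0.0173 0.096 ] [0.0671 0.1084 0.1617]
t 4.1 pos [0.4703 0.0991 0.2967] F [-0.18  0.55  0.05] open 0.005
```

Call:
jog_arm --turn '[[0,0,0],[0,0,0],[0,0,0],[0,0,0],[0,0,0],[0,0,0],[0,0,0],[0,0,0]]' --translation '[[0.04,0.008,0],[0.066,0.013,0.03],[0.066,0.013,0.08],[0.066,0.013,0.13],[0.066,0.013,0.15],[0.066,0.013,0.161],[0.066,0.013,0.161],[0.066,0.013,0.161]]' --grip '[1,1,1,1,1,1,1,1]'

```text
clock: 5.1
tool_pos: [0.5379, 0.1078, 0.1367]
eef_rot: [0.987, 0.159, 0.001, -0.0]
contact_force: [0.3, -0.2, -0.4]
opening: 0.007
finger_force: 0.0
```

Run:
```python
from h import *
st();print(delta((.5376,.1073,.107)).round(4))
im=cams.snapshot("wrist");cv2.imwrite("pics/w2.png",im[:,:,::-1])
```

```text
t 5.1 pos [0.5379 0.1078 0.1367] F [ 0.25 -0.22 -0.41] open 0.007
[-0.0005  0.0004  0.0297]
```

View pics/w2.png

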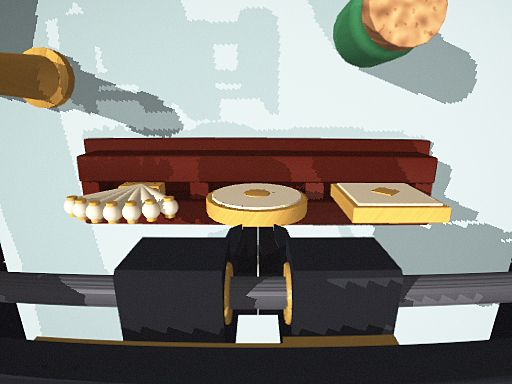

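The fingertips, at (258,228), are centred over the round lid's edge at (257,215). The shell is on the left and the square lid on the right. I'll press down slowly.

Call:
jog_arm --turn '[[0,0,0],[0,0,0],[0,0,0],[0,0,0],[0,0,0],[0,0,0],[0,0,0],[0,0,0],[0,0,0],[0,0,0],[0,0,0]]' --translation '[[0,0,0.004],[0,0,0.008],[0,0,0.01],[0,0,0.012],[0,0,0.014],[0,0,0.016],[0,0,0.018],[0,0,0.02],[0,0,0.021],[0,0,0.022],[0,0,0.022]]' --grip '[1,1,1,1,1,1,1,1,1,1,1]'

```text
clock: 6.52
tool_pos: [0.537, 0.1075, 0.1136]
eef_rot: [0.987, 0.159, -0.0, 0.0]
contact_force: [0.2, -0.2, 0.7]
opening: 0.005
finger_force: 0.0
```

Call:
jog_arm --turn '[[0,0,0],[0,0,0],[0,0,0],[0,0,0],[0,0,0],[0,0,0],[0,0,0],[0,0,0]]' --translation '[[0,0,0.001],[0,0,0.002],[0,0,0.003],[0,0,0.004],[0,0,0.005],[0,0,0.006],[0,0,0.007],[0,0,0.007]]' --grip '[1,1,1,1,1,1,1,1]'

```text
clock: 7.52
tool_pos: [0.537, 0.1075, 0.1066]
eef_rot: [0.987, 0.159, -0.0, 0.0]
contact_force: [1.3, -0.2, 0.4]
opening: 0.005
finger_force: 0.0
```

Run:
```python
from h import *
s=st();print(s["moment"].round(3))
im,_=look("wrist");a=im[130:280,130:390]
im2,p2=look("scene");b=im2[150:240,250:340]
a=cv2.resize(a,(780,450));cv2.imwrite("pics/w3.png",a[:,:,::-1])
cv2.imwrite("pics/s3.png",cv2.resize(b,(600,600),interpolation=cv2.INTER_CUBIC)[:,:,::-1])
```

```text
t 7.53 pos [0.537  0.1075 0.1066] F [ 1.31 -0.15  0.36] open 0.005
[-0.028  0.033  0.005]
wrist lid_round_top [([0.5346, 0.1068, 0.1058], 0.9)]
wrist lid_shell_top [([0.505, 0.1982, 0.1001], 0.6)]
wrist lid_square_top [([0.5676, 0.0168, 0.0974], 0.73)]
wrist stand [([0.5407, 0.1126, 0.0018], 0.74), ([0.6895, 0.0643, 0.0022], 0.6)]
scene lid_round_top [([0.5384, 0.1104, 0.1093], 0.79), ([0.59, 0.4596, -0.0014], 0.63)]
scene lid_shell_top [([0.5078, 0.2005, 0.0964], 0.53)]
scene lid_square_top [([0.5685, 0.0144, 0.0956], 0.78)]
scene stand [([0.5382, 0.1081, 0.0004], 0.62)]
```

View pics/w3.png

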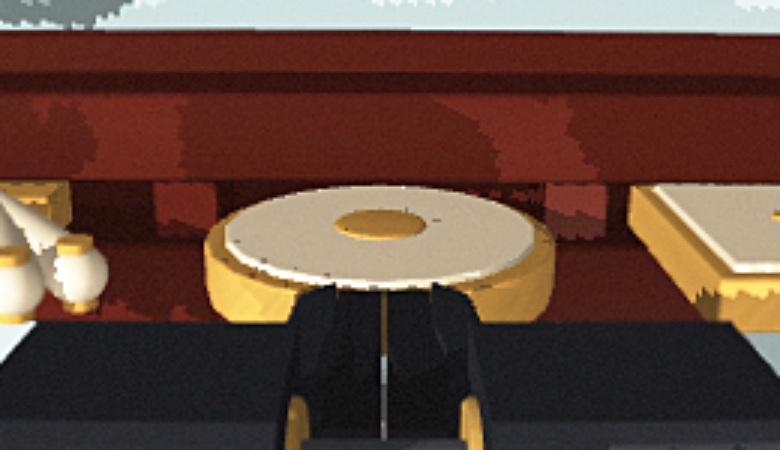

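View pics/s3.png

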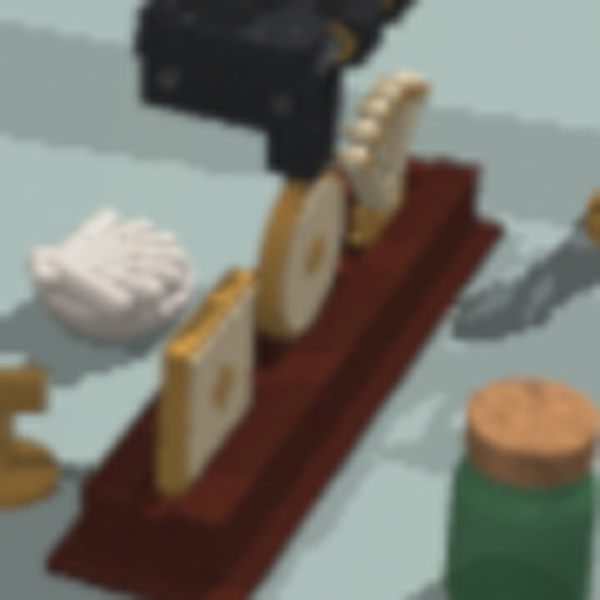

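The tips rest on the round lid's top edge, in contact in both crops at (385,290) and (310,180). The force hasn't risen yet, so it isn't on the pad. I'll continue a little at a time.

Call:
jog_arm --turn '[[0,0,0],[0,0,0],[0,0,0]]' --translation '[[0,0,0.001],[0,0,0.002],[0,0,0.002]]' --grip '[1,1,1]'

```text
clock: 8.4
tool_pos: [0.537, 0.1075, 0.1046]
eef_rot: [0.987, 0.159, -0.0, 0.0]
contact_force: [0.5, -1.3, -0.5]
opening: 0.006
finger_force: 0.0
```

Run:
```python
from h import *
s=st();print(r.tips_ahead)
for c in("scene","wrist"):
    p=cams.camera_params(c);im=cams.snapshot(c)
    t=s["tool_pos"]-[0,0,r.tips_ahead]
    print(c,"tip",proj(p,t),"base of lid round bottom(home z .016)",proj(p,[.537,.1075,.016]))
    for n in("lid_round_top","lid_square_top"):
        m=models.masks_of(c,n)
        if m:
            v,u=np.nonzero(m[0]["pixels"]);print(n,"u",u.min(),u.max(),"v",v.min(),v.max())
    if c=="scene": cv2.imwrite("pics/s4.png",cv2.resize(im[150:225,255:335],(800,600)[:2],interpolation=cv2.INTER_CUBIC)[:,:,::-1])
```

```text
t 8.4 pos [0.537  0.1075 0.1046] F [ 0.46 -1.27 -0.52] open 0.006
0.019
scene tip [293.70074819 182.18816689] base of lid round bottom(home z .016) [292.56750724 203.59764858]
lid_round_top u 288 301 v 177 199
lid_square_top u 274 287 v 190 222
wrist tip [254.92873979 228.58884412] base of lid round bottom(home z .016) [255.76942551 194.76658331]
lid_round_top u 197 315 v 193 236
lid_square_top u 341 482 v 192 242
```

View pics/s4.png

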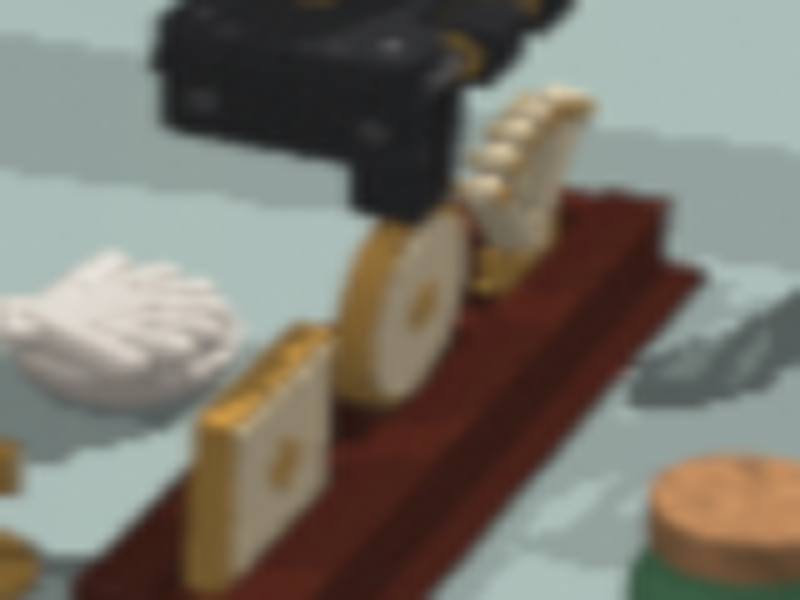

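The scene view suggests the tip is higher than the reading says, or partly hidden. I'll fit the disc silhouette to the masks to settle it.

Run:
```python
from h import *
s=st();Rt=R.from_quat(s["eef_rot"])
a=np.radians(18.7);ex=np.array([np.cos(a),np.sin(a),0]);ey=np.array([-np.sin(a),np.cos(a),0]);ez=np.array([0,0,1])
th=np.linspace(0,2*np.pi,73)
def disc(p,ctr,top):
    o=np.array([*ctr,top-.036]);pts=[]
    for x in(-.0055,.0055,.0085): 
        k=.036 if x<.008 else .032
        pts+= [o+x*ex+k*(np.cos(t)*ey+np.sin(t)*ez) for t in th]
    q=proj(p,np.array(pts));m=np.zeros((384,512),np.uint8);cv2.fillConvexPoly(m,cv2.convexHull(q.astype(np.float32)).round().astype(np.int32),1);return m,q
for c in("wrist","scene"):
    p=cams.camera_params(c);cams.snapshot(c);m=models.masks_of(c,"lid_round_top")[0]["pixels"]
    print(c,"fx",p["fx"]);v,u=np.nonzero(m);print("mask u",u.min(),u.max(),"v",v.min(),v.max())
    for top in(.080,.086,.088,.092,.096,.100,.104):
        _,q=disc(p,(.5376,.1073),top);print(top,"u",q[:,0].min().round(1),q[:,0].max().round(1),"v",q[:,1].min().round(1),q[:,1].max().round(1))
    tip=[s["tool_pos"]+Rt.apply([x,y,.019]) for x in(-.009,.009) for y in(-.0175,.0175)]
    print("tip corners",proj(p,np.array(tip)).round(1).tolist())
    cols=range(u.min(),u.max()+1,1 if c=="scene" else 10);print([(int(k),int(v[u==k].min()),int(v[u==k].max())) for k in cols if (u==k).any()])
```

```text
t 8.7 pos [0.5371 0.1075 0.1047] F [0.63 0.69 0.72] open 0.005
wrist fx 313.1806147010719
mask u 196 315 v 192 237
0.08 u 203.5 308.4 v 182.4 232.9
0.086 u 202.0 309.9 v 184.3 237.0
0.088 u 201.4 310.3 v 184.9 238.4
0.092 u 200.3 311.3 v 186.2 241.4
0.096 u 199.2 312.4 v 187.6 244.4
0.1 u 198.0 313.5 v 189.0 247.7
0.104 u 196.8 314.6 v 190.4 251.1
tip corners [[224.8, 242.9], [285.2, 243.0], [223.8, 213.6], [286.0, 213.6]]
[(196, 213, 214), (206, 202, 236), (216, 198, 236), (226, 196, 234), (236, 194, 226), (246, 193, 226), (256, 193, 226), (266, 192, 226), (276, 193, 225), (286, 195, 230), (296, 198, 236), (306, 202, 235)]
scene fx 482.5493296093641
mask u 288 302 v 175 200
0.08 u 286.3 300.2 v 182.0 208.5
0.086 u 286.4 300.3 v 180.1 206.7
0.088 u 286.4 300.4 v 179.5 206.1
0.092 u 286.5 300.5 v 178.2 204.9
0.096 u 286.5 300.5 v 177.0 203.6
0.1 u 286.6 300.6 v 175.7 202.4
0.104 u 286.6 300.7 v 174.4 201.2
tip corners [[293.0, 178.4], [288.2, 184.5], [299.2, 179.9], [294.4, 186.0]]
[(288, 187, 197), (289, 183, 198), (290, 181, 199), (291, 179, 199), (292, 178, 200), (293, 177, 200), (294, 177, 199), (295, 177, 199), (296, 177, 198), (297, 176, 197), (298, 176, 195), (299, 175, 193), (300, 175, 191), (301, 176, 189), (302, 177, 185)]
```

Both silhouettes put the round lid's top still at about 0.102, and the visible tip is just at that height. So the fingers reach less far past the TCP than stated, and there's been no contact. I'll go by force from here: slow descent with a check at each step.

Call:
jog_arm --turn '[[0,0,0],[0,0,0],[0,0,0],[0,0,0]]' --translation '[[0,0,0.001],[0,0,0.002],[0,0,0.003],[0,0,0.004]]' --grip '[1,1,1,1]'

```text
clock: 9.4
tool_pos: [0.5372, 0.1076, 0.1007]
eef_rot: [0.987, 0.159, 0.0, 0.0]
contact_force: [0.3, -0.3, 2.6]
opening: 0.0
finger_force: 0.8
```

2.6 N matches the sliding friction, so I've made contact. I'll keep going.

Call:
jog_arm --turn '[[0,0,0],[0,0,0],[0,0,0],[0,0,0],[0,0,0],[0,0,0]]' --translation '[[0,0,0.001],[0,0,0.002],[0,0,0.003],[0,0,0.004],[0,0,0.005],[0,0,0.006]]' --grip '[1,1,1,1,1,1]'

```text
clock: 10.15
tool_pos: [0.5371, 0.1075, 0.0946]
eef_rot: [0.987, 0.159, 0.0, 0.0]
contact_force: [0.0, -0.3, 0.8]
opening: 0.008
finger_force: 0.8
```

Run:
```python
from h import *
st()
for c in("scene","wrist"):
    im=cams.snapshot(c);m=models.masks_of(c,"lid_round_top")
    if m:v,u=np.nonzero(m[0]["pixels"]);print(c,u.min(),u.max(),v.min(),v.max(),[(k,int(v[u==k].min())) for k in range(290,302)] if c=="scene" else "")
```

```text
t 10.15 pos [0.5371 0.1075 0.0946] F [ 0.02 -0.34  0.77] open 0.008
scene 288 301 179 202 [(290, 186), (291, 184), (292, 182), (293, 181), (294, 181), (295, 181), (296, 181), (297, 180), (298, 180), (299, 179), (300, 179), (301, 180)]
wrist 197 315 195 236
```

The lid is moving down with the tool.

Call:
jog_arm --turn '[[0,0,0],[0,0,0],[0,0,0],[0,0,0]]' --translation '[[0,0,0.001],[0,0,0.002],[0,0,0.003],[0,0,0.004]]' --grip '[1,1,1,1]'

```text
clock: 10.85
tool_pos: [0.537, 0.1075, 0.0906]
eef_rot: [0.987, 0.159, -0.0, 0.0]
contact_force: [-0.8, -0.2, 2.1]
opening: 0.009
finger_force: 0.8
```

Call:
jog_arm --turn '[[0,0,0],[0,0,0],[0,0,0]]' --translation '[[0,0,0.001],[0,0,0.002],[0,0,0.003]]' --grip '[1,1,1]'

```text
clock: 11.22
tool_pos: [0.537, 0.1075, 0.0876]
eef_rot: [0.987, 0.159, -0.0, 0.0]
contact_force: [-0.1, 0.3, 1.7]
opening: 0.004
finger_force: 0.8
```

Call:
jog_arm --turn '[[0,0,0],[0,0,0]]' --translation '[[0,0,0.001],[0,0,0.002]]' --grip '[1,1]'

```text
clock: 11.48
tool_pos: [0.5372, 0.1076, 0.0859]
eef_rot: [0.987, 0.159, 0.0, 0.0]
contact_force: [0.0, -0.2, 6.1]
opening: 0.005
finger_force: 3.1
```

Call:
jog_arm --turn '[[0,0,0],[0,0,0]]' --translation '[[0,0,0.001],[0,0,0.001]]' --grip '[1,1]'

```text
clock: 11.72
tool_pos: [0.5373, 0.1076, 0.0853]
eef_rot: [0.987, 0.159, 0.0, 0.0]
contact_force: [-1.1, -0.5, 5.8]
opening: 0.005
finger_force: 3.8
```

Call:
jog_arm --turn '[[0,0,0],[0,0,0]]' --translation '[[0,0,0.001],[0,0,0.001]]' --grip '[1,1]'

```text
clock: 11.98
tool_pos: [0.5373, 0.1076, 0.0845]
eef_rot: [0.987, 0.159, 0.0, 0.0]
contact_force: [-1.7, 0.1, 9.0]
opening: 0.007
finger_force: 4.5
```

Run:
```python
from h import *
st()
im=cams.snapshot("scene");m=models.masks_of("scene","lid_round_top")
v,u=np.nonzero(m[0]["pixels"]);print(u.min(),u.max(),v.min(),v.max())
c=np.array([.5373,.1076]);a=np.radians(18.7);d=.095*np.array([-np.sin(a),np.cos(a)])
print("retreat",delta((*c,.14)).round(4),"shell",delta((*(c+d),.14)).round(4),"square",delta((*(c-d),.14)).round(4))
```

```text
t 11.97 pos [0.5373 0.1076 0.0845] F [-1.66  0.13  8.98] open 0.007
288 300 183 204
retreat [ 0.     -0.     -0.0555] shell [-0.0006 -0.095  -0.0556] square [ 0.0007  0.095  -0.0555]
```

The force rose to 9 N with the pad giving, so the round lid is home. Next is the shell.

Call:
jog_arm --turn '[[0,0,0],[0,0,0],[0,0,0],[0,0,0],[0,0,0],[0,0,0],[0,0,0],[0,0,0],[0,0,0],[0,0,0]]' --translation '[[0,0,-0.01],[0,0,-0.04],[0,0,-0.06],[0,-0.02,-0.06],[0,-0.06,-0.06],[0,-0.095,-0.06],[0,-0.095,-0.06],[0,-0.095,-0.04],[0,-0.095,-0.03],[0,-0.095,-0.027]]' --grip '[1,1,1,1,1,1,1,1,1,1]'

```text
clock: 13.32
tool_pos: [0.5072, 0.1966, 0.1101]
eef_rot: [0.987, 0.159, -0.001, 0.0]
contact_force: [-0.1, -0.0, -0.2]
opening: 0.002
finger_force: 0.0
```

Run:
```python
from h import *
st()
im,p=look("wrist",("lid_shell_top",));cv2.imwrite("pics/w5.png",im[:,:,::-1])
look("scene",("lid_round_top","lid_shell_top"))
```

```text
t 13.32 pos [0.5072 0.1966 0.1101] F [-0.13 -0.03 -0.19] open 0.002
wrist lid_shell_top [([0.5074, 0.1987, 0.0993], 0.95), ([0.5386, 0.1083, 0.0006], 0.53)]
scene lid_round_top [([0.5388, 0.1073, 0.0906], 0.75), ([0.4952, -0.0212, -0.0017], 0.65)]
scene lid_shell_top [([0.5067, 0.1981, 0.0949], 0.62), ([0.5861, 0.4592, 0.0006], 0.22)]
```

View pics/w5.png

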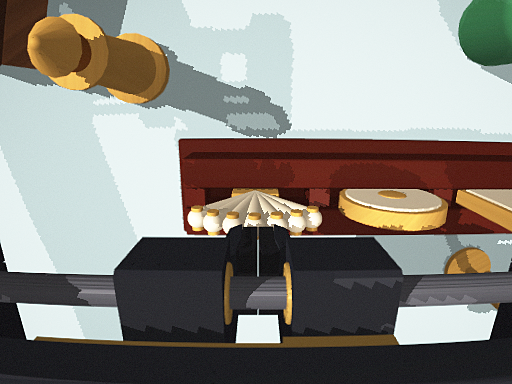

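The round lid's top now reads 0.091 (it was 0.108). The shell's middle rib at (255,215) lies under the fingertips at (258,228). I'll press it.

Call:
jog_arm --turn '[[0,0,0],[0,0,0],[0,0,0],[0,0,0],[0,0,0],[0,0,0],[0,0,0],[0,0,0],[0,0,0],[0,0,0],[0,0,0]]' --translation '[[0,-0.0015,0.002],[0,-0.0015,0.004],[0,-0.0015,0.006],[0,-0.0015,0.008],[0,-0.0015,0.01],[0,-0.0015,0.012],[0,-0.0015,0.014],[0,-0.0015,0.016],[0,-0.0015,0.018],[0,-0.0015,0.02],[0,-0.0015,0.021]]' --grip '[1,1,1,1,1,1,1,1,1,1,1]'

```text
clock: 14.95
tool_pos: [0.5067, 0.1992, 0.0896]
eef_rot: [0.987, 0.159, 0.0, 0.0]
contact_force: [0.4, -0.6, 1.5]
opening: 0.007
finger_force: 0.8
```

Call:
jog_arm --turn '[[0,0,0],[0,0,0],[0,0,0],[0,0,0]]' --translation '[[0,0,0.001],[0,0,0.002],[0,0,0.003],[0,0,0.004]]' --grip '[1,1,1,1]'

```text
clock: 15.45
tool_pos: [0.5068, 0.1992, 0.0856]
eef_rot: [0.987, 0.159, 0.0, 0.0]
contact_force: [0.6, -0.0, 1.5]
opening: 0.007
finger_force: 0.8
```

Call:
jog_arm --turn '[[0,0,0],[0,0,0],[0,0,0]]' --translation '[[0,0,0.001],[0,0,0.002],[0,0,0.003]]' --grip '[1,1,1]'

```text
clock: 15.82
tool_pos: [0.5069, 0.1992, 0.0831]
eef_rot: [0.987, 0.159, 0.0, 0.0]
contact_force: [-0.5, -0.8, 6.5]
opening: 0.002
finger_force: 3.5
```

Call:
jog_arm --turn '[[0,0,0],[0,0,0],[0,0,0]]' --translation '[[0,0,0.001],[0,0,0.002],[0,0,0.002]]' --grip '[1,1,1]'

```text
clock: 16.2
tool_pos: [0.5071, 0.1992, 0.0815]
eef_rot: [0.987, 0.159, 0.001, -0.0]
contact_force: [-1.1, -0.3, 9.9]
opening: 0.002
finger_force: 4.9
```

The shell is home at 9.9 N on the pad. Last is the square lid.

Call:
jog_arm --turn '[[0,0,0],[0,0,0],[0,0,0],[0,0,0],[0,0,0],[0,0,0],[0,0,0],[0,0,0],[0,0,0],[0,0,0],[0,0,0],[0,0,0]]' --translation '[[0,0,-0.01],[0,0,-0.04],[0,0,-0.06],[0,0.03,-0.06],[0,0.08,-0.06],[0,0.13,-0.06],[0,0.17,-0.06],[0,0.191,-0.06],[0,0.191,-0.06],[0,0.191,-0.04],[0,0.191,-0.03],[0,0.191,-0.026]]' --grip '[1,1,1,1,1,1,1,1,1,1,1,1]'

```text
clock: 17.7
tool_pos: [0.5662, 0.0191, 0.1062]
eef_rot: [0.987, 0.16, -0.001, -0.0]
contact_force: [-0.1, -0.4, 0.1]
opening: 0.007
finger_force: 0.0
```

Run:
```python
from h import *
st()
im,p=look("wrist",("lid_square_top","lid_shell_top"));cv2.imwrite("pics/w6.png",im[:,:,::-1])
look("scene",("lid_square_top","lid_shell_top","lid_round_top"))
```

```text
t 17.7 pos [0.5662 0.0191 0.1062] F [-0.09 -0.38  0.13] open 0.007
wrist lid_square_top [([0.5704, 0.0161, 0.0957], 0.58)]
wrist lid_shell_top []
scene lid_square_top [([0.5717, 0.0158, 0.0968], 0.59)]
scene lid_shell_top [([0.5704, 0.0148, 0.0948], 0.49), ([0.5042, 0.2031, 0.0849], 0.46)]
scene lid_round_top [([0.5372, 0.1078, 0.0894], 0.66), ([0.4437, 0.1024, -0.0005], 0.2)]
```

View pics/w6.png

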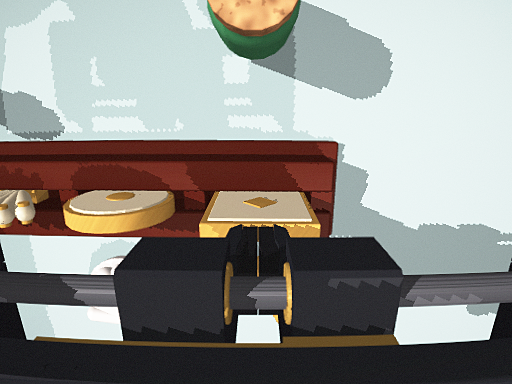

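The square lid's top edge spans columns 200–320, centred under the tips at 258. I'll press it.

Call:
jog_arm --turn '[[0,0,0],[0,0,0],[0,0,0],[0,0,0],[0,0,0],[0,0,0],[0,0,0],[0,0,0],[0,0,0],[0,0,0],[0,0,0]]' --translation '[[0.001,0.001,0.002],[0.001,0.001,0.004],[0.001,0.001,0.006],[0.001,0.001,0.008],[0.001,0.001,0.01],[0.001,0.001,0.012],[0.001,0.001,0.014],[0.001,0.001,0.016],[0.001,0.001,0.018],[0.001,0.001,0.02],[0.001,0.001,0.021]]' --grip '[1,1,1,1,1,1,1,1,1,1,1]'

```text
clock: 19.42
tool_pos: [0.5681, 0.0172, 0.0856]
eef_rot: [0.987, 0.159, 0.0, 0.0]
contact_force: [0.2, 0.2, 1.8]
opening: 0.009
finger_force: 0.8
```

Call:
jog_arm --turn '[[0,0,0],[0,0,0],[0,0,0],[0,0,0]]' --translation '[[0,0,0.001],[0,0,0.002],[0,0,0.003],[0,0,0.004]]' --grip '[1,1,1,1]'

```text
clock: 19.92
tool_pos: [0.5681, 0.0172, 0.0816]
eef_rot: [0.987, 0.159, 0.0, 0.0]
contact_force: [-0.6, 0.4, 1.8]
opening: 0.005
finger_force: 0.8
```

Call:
jog_arm --turn '[[0,0,0],[0,0,0],[0,0,0]]' --translation '[[0,0,0.001],[0,0,0.002],[0,0,0.003]]' --grip '[1,1,1]'

```text
clock: 20.3
tool_pos: [0.5683, 0.0172, 0.0792]
eef_rot: [0.987, 0.159, 0.0, 0.0]
contact_force: [-1.0, -0.3, 7.9]
opening: 0.008
finger_force: 3.9
```

Call:
jog_arm --turn '[[0,0,0],[0,0,0],[0,0,0]]' --translation '[[0,0,0.001],[0,0,0.0015],[0,0,0.0015]]' --grip '[1,1,1]'

```text
clock: 20.68
tool_pos: [0.5684, 0.0172, 0.0782]
eef_rot: [0.987, 0.159, 0.0, 0.0]
contact_force: [-1.2, 0.3, 10.1]
opening: 0.004
finger_force: 5.0
```

Call:
jog_arm --turn '[[0,0,0],[0,0,0],[0,0,0],[0,0,0],[0,0,0],[0,0,0]]' --translation '[[0,0,-0.01],[0,0,-0.05],[0,0,-0.1],[0,0,-0.15],[0,0,-0.2],[0,0,-0.2]]' --grip '[1,1,1,1,1,1]'

```text
clock: 21.42
tool_pos: [0.5704, 0.0176, 0.2812]
eef_rot: [0.987, 0.159, 0.004, 0.0]
contact_force: [0.2, 0.0, -1.0]
opening: 0.003
finger_force: 0.0
```

Run:
```python
from h import *
st()
for c in("wrist","scene"): im,p=look(c)
cv2.imwrite("pics/s7.png",cv2.resize(im[140:240,230:350],(720,600),interpolation=cv2.INTER_CUBIC)[:,:,::-1])
```

```text
t 21.43 pos [0.5704 0.0176 0.2812] F [ 0.19  0.03 -1.04] open 0.003
wrist lid_round_top [([0.5355, 0.1083, 0.0883], 0.82)]
wrist lid_shell_top [([0.5067, 0.1949, 0.0833], 0.89)]
wrist lid_square_top [([0.5686, 0.0189, 0.0828], 0.73)]
wrist stand [([0.5426, 0.1096, 0.0017], 0.78)]
scene lid_round_top [([0.5366, 0.1095, 0.0905], 0.67), ([0.6848, 0.062, -0.0018], 0.62)]
scene lid_shell_top [([0.5063, 0.1988, 0.0846], 0.51)]
scene lid_square_top [([0.5671, 0.0156, 0.0799], 0.57)]
scene stand [([0.5381, 0.1076, -0.0008], 0.88)]
```

View pics/s7.png

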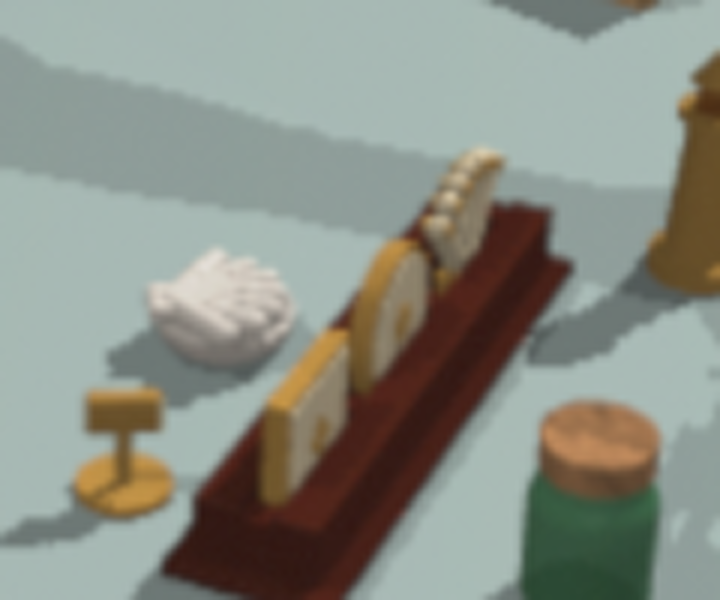

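All three lids sit low in the stand, at (305,420), (390,315) and (465,205). Their tops match the home heights of 88, 86 and 82 mm within the networks' accuracy. The other things in view are undisturbed and the arm is clear, so I'm handing in.

```bash
python3 -c "
from plant import r
print(r.finish_job())"
```

```text
the job is handed in; nothing more can be done
None
```

I pressed the round, shell and square lids home in that order, each confirmed by 9–10 N on its sprung pad and by its final height in the pictures; nothing else was touched, and I handed the job in at about 22 s.

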